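Zero the kitchen scale and hold up the fullest tin of sugar pearls

TASK

Get the weighing ready for the pastry cook: turn the knob in the middle of the scale's dial until its pointer stands on the red zero mark. Then feel the weight of the three tins, starting with the one nearest the scale and working along the row: lift each straight up a few centimetres off the blue board, and put the lighter ones back upright in their places. Finish holding the heaviest one up, upright and still, with its bottom at least 15 cm above the table, for the cook to take; the program ends while you hold it, with the scale still at zero, no tin ever tipped over and nothing else on the table disturbed.

Things in the scene. Friction and masses are not known exactly. Their poses are not given: they have to be found in the camera images.
- tare (a joint): angle in rad of the scale's zeroing knob and the pointer on it: 0 when the pointer stands on the red zero mark, growing as the pointer turns clockwise seen by someone facing the dial; it starts between 0.45 and 1.3, turns from -0.9 to 2.4, and stays where it is left (friction about 0.04 N m)
- tare_grip (a point): grip point of the black knob, on its axis, 28 mm out from the dial face. A bar 38 mm long, 12 mm wide, standing 32 mm out from the face, on a flat 36 mm disc (its top 4 mm out); pinch the bar across its 12 mm. Frame turns with the knob: x along the bar to the pointer tip, z out of the dial, which is tilted 20 degrees from level, uphill away from its front edge
- pointer_tip (a point): tip of the thin black pointer, 43.5 mm from the knob's axis, turning with the knob
- zero_mark (a point): inner end of the broad red zero mark on the white dial, on the uphill side of the dial (away from its front edge), 45.5 mm from the knob's axis, at the pointer's level; there are 40 graduations round the dial
- scale: white mechanical kitchen scale fixed on the table, 310 mm deep (x), 190 mm wide (y), origin at the centre of its underside; in front (-x) a sloping console with the round white dial (124 mm) centred at x -85, z 63.5 mm, behind it (+x) a steel pan 164 mm across at x 75 mm, its top at z 102 mm
- bowl: steel weighing bowl, 180 mm across, 45 mm high, loose on the scale's pan; origin at the centre of its underside. Leave it there
- board: blue chopping board, fixed, 140 (x) by 360 (y) by 12 mm; origin at the centre of its underside; the tins stand in a row along its y axis, near y -115, 0 and +115 mm; its -y end is the one nearest the scale
- tin_a: one of three identical closed tins in a row on the board: brown, cream band, copper lid (fixed), 64 mm diameter, straight-sided, 115 mm tall; origin at the centre of its underside, z up. Each weighs 0.15 to 0.55 kg, the heaviest at least 0.1 kg more than the others; which place in the row has the heaviest changes every time and looks do not tell
- tin_b: one of three identical closed tins in a row on the board: brown, cream band, copper lid (fixed), 64 mm diameter, straight-sided, 115 mm tall; origin at the centre of its underside, z up. Each weighs 0.15 to 0.55 kg, the heaviest at least 0.1 kg more than the others; which place in the row has the heaviest changes every time and looks do not tell
- tin_c: one of three identical closed tins in a row on the board: brown, cream band, copper lid (fixed), 64 mm diameter, straight-sided, 115 mm tall; origin at the centre of its underside, z up. Each weighs 0.15 to 0.55 kg, the heaviest at least 0.1 kg more than the others; which place in the row has the heaviest changes every time and looks do not tell
- figure_1: small chocolate figure, 30 mm wide, 34 mm tall, on the far (+x) edge of the board; origin under its centre; leave it alone
- figure_2: second chocolate figure, the same size, on the far edge of the board; leave it alone
- spatula: palette knife with a wooden handle, 240 mm long, 28 mm wide, lying on the table between the board and the scale; leave it alone
- spray_can: spray can, 54 mm across, 200 mm tall, beyond the board; leave it alone
- jug: clear measuring jug, 104 mm across, 120 mm tall, beyond the board; leave it alone
- tub: white plastic tub with lid, 120 mm across, 126 mm tall, off the board's other end from the scale; leave it alone
Not all that is in view belongs to the job. What is shaped like the tin_c but purple or yellow is not meant.

How it is judged:
On the way, in this order (a step that is already met when the one before it is completed fails the run):
1. the scale's pointer stands on the red zero mark (within half a graduation, 0.08 rad) (value of joint tare between -0.08 and 0.08 rad and velocity of joint tare between -0.1 and 0.1 rad/s), for 0.2 s.
2. the tin nearest the scale is lifted clear of the board (18 mm) in the fingers (((z of tin_a in the frame of board above 0.03 m and contact force between tin_a and the fingers above 0.5 N and contact force between tin_a and board below 0.05 N and y of tin_a in the frame of board below -0.0575 m) or (z of tin_b in the frame of board above 0.03 m and contact force between tin_b and the fingers above 0.5 N and contact force between tin_b and board below 0.05 N and y of tin_b in the frame of board below -0.0575 m) or (z of tin_c in the frame of board above 0.03 m and contact force between tin_c and the fingers above 0.5 N and contact force between tin_c and board below 0.05 N and y of tin_c in the frame of board below -0.0575 m))), for 0.2 s.
3. the middle tin is lifted clear of the board (((z of tin_a in the frame of board above 0.03 m and contact force between tin_a and the fingers above 0.5 N and contact force between tin_a and board below 0.05 N and y of tin_a in the frame of board between -0.0575 and 0.0575 m) or (z of tin_b in the frame of board above 0.03 m and contact force between tin_b and the fingers above 0.5 N and contact force between tin_b and board below 0.05 N and y of tin_b in the frame of board between -0.0575 and 0.0575 m) or (z of tin_c in the frame of board above 0.03 m and contact force between tin_c and the fingers above 0.5 N and contact force between tin_c and board below 0.05 N and y of tin_c in the frame of board between -0.0575 and 0.0575 m))), for 0.2 s.
4. the tin farthest from the scale is lifted clear of the board (((z of tin_a in the frame of board above 0.03 m and contact force between tin_a and the fingers above 0.5 N and contact force between tin_a and board below 0.05 N and y of tin_a in the frame of board above 0.0575 m) or (z of tin_b in the frame of board above 0.03 m and contact force between tin_b and the fingers above 0.5 N and contact force between tin_b and board below 0.05 N and y of tin_b in the frame of board above 0.0575 m) or (z of tin_c in the frame of board above 0.03 m and contact force between tin_c and the fingers above 0.5 N and contact force between tin_c and board below 0.05 N and y of tin_c in the frame of board above 0.0575 m))), for 0.2 s.
At the end, for the whole second after the job is handed in: the heaviest tin held in the fingers, upright (0.2 rad), still, its underside over 150 mm above the table, carried by nothing else; the two lighter (each under 3.9 N on the board) upright, at rest, within 40 mm of where they started; pointer within 0.08 rad of zero (value of joint tare between -0.08 and 0.08 rad and ((height (world z) of tin_a above 0.15 m and angle between tin_a's own z axis and vertical below 0.2 rad and contact force between tin_a and the fingers above 1 N and linear speed of tin_a below 0.05 m/s and contact force between tin_a and spray_can below 0.2 N and contact force between tin_a and tin_b below 0.2 N and contact force between tin_b and board between 0.5 and 3.9 N and distance of each of tin_b, tin_c from where it was at the start of the episode below 0.04 m and angle between each of tin_b, tin_c's own z axis and vertical below 0.1 rad and linear speed of each of tin_b, tin_c below 0.02 m/s and contact force between each of tin_b, tin_c and the fingers below 0.2 N and contact force between tin_a and tin_c below 0.2 N and contact force between tin_c and board between 0.5 and 3.9 N) or (height (world z) of tin_b above 0.15 m and angle between tin_b's own z axis and vertical below 0.2 rad and contact force between tin_b and the fingers above 1 N and linear speed of tin_b below 0.05 m/s and contact force between tin_b and spray_can below 0.2 N and contact force between tin_b and tin_a below 0.2 N and contact force between tin_a and board between 0.5 and 3.9 N and distance of each of tin_a, tin_c from where it was at the start of the episode below 0.04 m and angle between each of tin_a, tin_c's own z axis and vertical below 0.1 rad and linear speed of each of tin_a, tin_c below 0.02 m/s and contact force between each of tin_a, tin_c and the fingers below 0.2 N and contact force between tin_b and tin_c below 0.2 N and contact force between tin_c and board between 0.5 and 3.9 N) or (height (world z) of tin_c above 0.15 m and angle between tin_c's own z axis and vertical below 0.2 rad and contact force between tin_c and the fingers above 1 N and linear speed of tin_c below 0.05 m/s and contact force between tin_c and spray_can below 0.2 N and contact force between tin_c and tin_a below 0.2 N and contact force between tin_a and board between 0.5 and 3.9 N and distance of each of tin_a, tin_b from where it was at the start of the episode below 0.04 m and angle between each of tin_a, tin_b's own z axis and vertical below 0.1 rad and linear speed of each of tin_a, tin_b below 0.02 m/s and contact force between each of tin_a, tin_b and the fingers below 0.2 N and contact force between tin_c and tin_b below 0.2 N and contact force between tin_b and board between 0.5 and 3.9 N))); the arm keeps its last pose, push and grip.
It fails at once if a tin is tipped over (more than 0.6 rad) (angle between any of tin_a, tin_b, tin_c's own z axis and vertical above 0.6 rad).
It fails at once if something else on the table is disturbed (moved more than 30 mm) (distance of any of figure_1, figure_2, spatula, spray_can, jug, tub, bowl from where it was at the start of the episode above 0.03 m).
It also fails if it takes over 72 s, if anything falls off the work surface, if the arm or the gripper's body presses on something with over 40 N, if the wrist force passes 120 N, or if a joint passes its speed limit or range.

ROBOT

A 6-joint arm with a two-finger parallel gripper is mounted at the origin on the work surface. World frame = base frame: x ahead of the robot, y to its left, z up, the work surface at z = 0. Lengths are in m, angles in rad, forces in N, time in s.
With the tool pointing down it reaches from about 0.3 to 0.875 m from the base axis. Payload 6.4 kg.
Tool frame: the origin (TCP) lies on the centre line of the jaws, within the pads' length; the fingertips stand 17 mm ahead of it and the grasp point (between the pads) lies 2 mm behind it; z points along the fingers, y is the line along which they close (so a half turn about z gives the same grasp; the last joint's range is limited). The gripper opens to 88 mm and grips with 3 to 60 N. Pads are 18 mm wide; open, the fingers measure 123 mm over their backs; the gripper's body (75 mm by 187 mm) begins 45 mm behind the grasp point.
Start: joints at [-1.311, 0.181, 1.607, -0, 1.354, -0.206], TCP at [0.258, -0.514, 0.256] pointing down, gripper open.
Joint ranges: [-2.99, 2.99], [-0.89, 2.07], [0.3, 2.58], [-1.14, 4.28], [0, 2.63], [-3.12, 3.12]. Speed limits (rad/s): [2.57, 2.57, 3.01, 3.14, 3.14, 3.14].

INTERFACE

Orientations are given as a unit quaternion [w, x, y, z].
In Python, from cell import ctrl, viewer gives the robot as it stands. The module is installed in compiled form; this text tells all that it offers. Calls block until the motion is done:
- ctrl.goto(position, orientation): joint-space move of the TCP to a pose.
- ctrl.move_l(position, frame=None, feed=0.15, f_stop=None): straight line of the TCP; frame=None keeps the orientation; feed is the mean speed in m/s. With f_stop (N) it stops when the force on the tool has changed by that much, and returns True; else False.
- ctrl.movej(angles): joint-space move.
- ctrl.open_jaws() and ctrl.gripper_close(newtons=None): open the fingers fully, or close them until they stop; newtons is the grip in N (None keeps the last).
- ctrl.hold(seconds).
- ctrl.solve_ik(position, orientation): joint angles nearest the present ones, or None.
- ctrl.read_state(): the state.
- viewer.grab_frame(name): name is "side" or "top"; returns (picture, depth): 384x512x3 uint8, blue, green, red; 384x512 float32, m along the optical axis (not along the pixel's ray), 0 where there is no reading.
- viewer.camera_info(name): a dict with "fov_y" (degrees; the focal length in pixels is half the picture's height over the tangent of half this angle, whatever the lens; pixels are square), "cx", "cy" (the principal point, pixels), "eye" and "rotation" of the camera in the world. Camera axes: x right, y down, z forward; pixel columns grow to the right and rows downward; lengths in m; the calibration is good to about 2 mm. A picture is of the moment at which its call begins. camera_info takes no time and is no camera call.
A pose or a line that the arm cannot do raises ctrl.IKError and nothing moves.
- ctrl.finish_job(): hands the job in; it is judged then, once.
The state is a dict: "time": time; "qpos": joint angles; "joint_vel": joint speeds; "joint_efforts": joint torques, N m; "tool_pos": TCP position; "tool_rot": TCP orientation; "force": force on the tool from outside, world axes, zero at the start; "torque": the same for the moment, N m; "opening": finger opening in m; "gripper_force": force on a finger pad.
Only numpy, scipy, OpenCV 4.12 (cv2) and the standard library are available. Lean on these libraries where they do the work, as an engineer would, in place of code of your own. Each camera call takes 0.05 s, during which the arm holds its last target. There are 200 camera calls.

## Working session

There is one attempt and no reset: what is moved stays moved. The work goes in short steps, each a Python script; the robot and the scene stay as the last script left them, time stands still between calls to the robot, and variables do not carry over. Pictures are saved under pics/ and viewed, at most 10 in all, crops included, and the job is handed in when it is done.

```bash
mkdir -p pics; cat > h.py <<'E'
from cell import ctrl, viewer
import numpy as np, cv2
from scipy.spatial.transform import Rotation as R
def cloud(name):
    im,d=viewer.grab_frame(name); c=viewer.camera_info(name)
    f=im.shape[0]/2/np.tan(np.radians(c["fov_y"])/2)
    v,u=np.mgrid[:im.shape[0],:im.shape[1]]
    P=np.dstack([(u-c["cx"])/f*d,(v-c["cy"])/f*d,d])
    Rm=np.array(c["rotation"])
    Rm=Rm if Rm.shape==(3,3) else R.from_quat(Rm[[1,2,3,0]]).as_matrix()
    W=P@Rm.T+np.array(c["eye"]); W[d==0]=np.nan
    return im,W
def quat(Rm):
    q=R.from_matrix(Rm).as_quat(); return [q[3],q[0],q[1],q[2]]
E
python3 - <<'E'
from h import *
for n in("side","top"):
    im,W=cloud(n); cv2.imwrite(f"pics/{n}0.png",cv2.resize(im,(800,600))); np.save(n,W); cv2.imwrite(f"{n}.png",im)
    print(viewer.camera_info(n))
s=ctrl.read_state();print(s)
E
```

```text
{'fov_y': 54.05363672794361, 'cx': 246.62788385014045, 'cy': 196.27203488956462, 'eye': array([-0.05440614,  0.65039627,  0.68029491]), 'rotation': array([ 0.18137655, -0.35276694,  0.81212058, -0.42792312])}
{'fov_y': 42.492501267835976, 'cx': 254.3023786391405, 'cy': 189.02417849109685, 'eye': array([0.28088996, 0.0425894 , 1.54923445]), 'rotation': array([-0.07288719,  0.72981448, -0.67628247,  0.06855883])}
{'time': 0.1, 'qpos': array([-1.31130665e+00,  1.81453427e-01,  1.60786941e+00,  1.31897935e-06,
        1.35380897e+00, -2.06306948e-01]), 'joint_vel': array([-3.62340350e-05, -2.60433778e-03, -3.32506472e-03, -4.87125688e-04,
        1.09321191e-04, -2.90952845e-04]), 'joint_efforts': array([ 1.47286879e-03, -4.34814692e+01, -3.42695153e+01,  7.03694369e-02,
        3.39785172e-02, -5.97039252e-05]), 'tool_pos': array([ 0.25814908, -0.51329945,  0.25492636]), 'tool_rot': array([-7.69320432e-04,  9.73001301e-01,  2.30798343e-01, -1.98179586e-05]), 'force': array([-0.1736163 ,  0.05997258,  0.47109675]), 'torque': array([0.01922265, 0.0065603 , 0.0235642 ]), 'gripper_force': 0.0, 'opening': 0.08795514470722376}
```

View pics/top0.png

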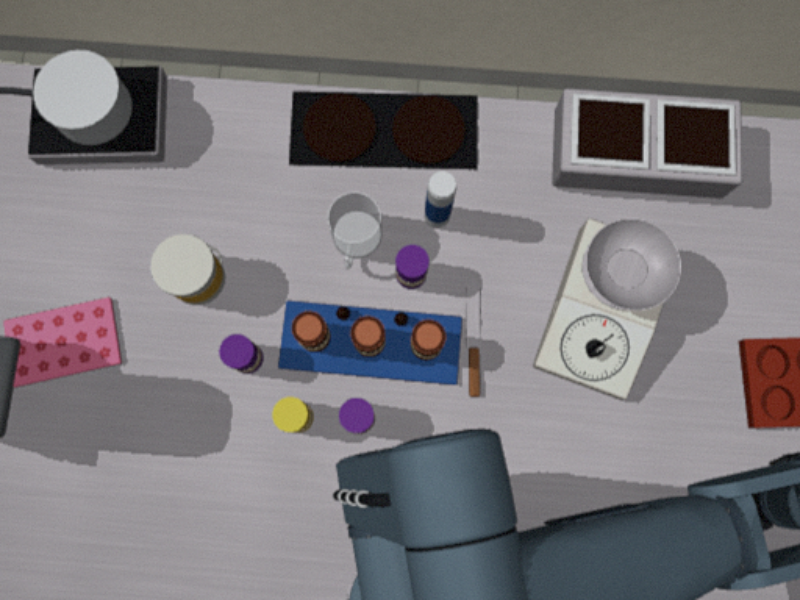

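View pics/side0.png

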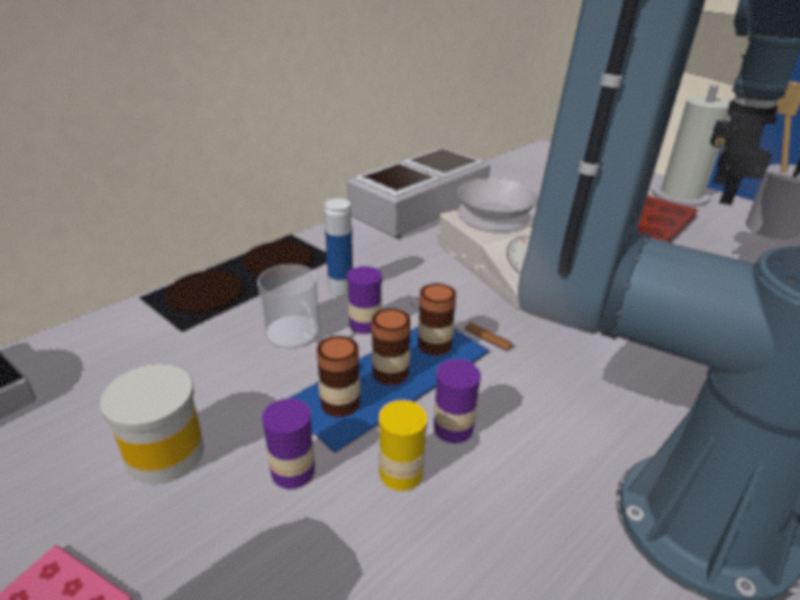

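```bash
python3 - <<'E'
from h import *
im=cv2.imread("top.png");W=np.load("top.npy")
s=512/800
def box(u0,u1,v0,v1):return (slice(int(v0*s),int(v1*s)),slice(int(u0*s),int(u1*s)))
print("pan etc")
for n,b in dict(far=(285,335,300,370),mid=(345,392,305,370),near=(405,452,310,370)).items():
    w=W[box(*b)].reshape(-1,3);c=im[box(*b)].reshape(-1,3).astype(int)
    m=(w[:,2]>.115)&(w[:,2]<.14)
    p=w[m]; print(n,len(p),p.mean(0),(p.min(0)+p.max(0))/2,np.ptp(p,axis=0))
    (x,y),r=cv2.minEnclosingCircle(p[:,:2].astype(np.float32));print(' ',x,y,r)
# board blue
hsv=cv2.cvtColor(im,cv2.COLOR_BGR2HSV)
m=(hsv[...,0]>100)&(hsv[...,0]<120)&(hsv[...,1]>150)&(abs(W[...,2]-.012)<.008)&(W[...,0]>.2)
p=W[m][:,:2].astype(np.float32);print("board",len(p),cv2.minAreaRect(p))
# dial plane fit
d=W[box(565,625,318,376)].reshape(-1,3);print(np.nanpercentile(d[:,2],[5,50,95]))
# bowl rim
w=W[box(575,690,210,320)].reshape(-1,3);w=w[w[:,2]>.138];print("bowl",len(w),w[:,2].max(),cv2.minEnclosingCircle(w[:,:2].astype(np.float32)))
crop=im[box(530,690,210,405)]
cv2.imwrite("pics/dial.png",cv2.resize(im[190:262,335:430],None,fx=8,fy=8,interpolation=cv2.INTER_CUBIC))
print(W[int(323*s),int(604*s)],W[int(347*s),int(580*s)])
for n,(u,v) in dict(fig1=(343,313),fig2=(401,319),can=(441,185),purp=(412,262),tub=(185,265)).items():print(n,W[int(v*s),int(u*s)])
E
```

```text
pan etc
far 395 [0.49437915 0.22310244 0.12638949] [0.49459798 0.22285426 0.12629055] [0.06515919 0.06264886 0.01976606]
  0.4947804808616638 0.22301611304283142 0.03313907980918884
mid 390 [0.49297534 0.11267661 0.12628776] [0.49381597 0.1129013  0.12591919] [0.06445829 0.06435366 0.01893722]
  0.4941743314266205 0.11248675733804703 0.03300883248448372
near 393 [ 0.49515471 -0.00085255  0.12626037] [ 0.4951633  -0.00082636  0.12663174] [0.06399229 0.0643127  0.02200613]
  0.49555638432502747 -0.0006350985495373607 0.032598599791526794
board 2965 ((0.7187726497650146, 0.1237315684556961), (0.609089732170105, 0.3593848943710327), 3.068743944168091)
[0.04742142 0.06745082 0.08703983]
bowl 459 0.15388032896043047 ((0.6589567065238953, -0.3735593557357788), 0.09206214547157288)
[ 0.55644743 -0.33635938  0.08235525] [ 0.50797963 -0.29797504  0.05931466]
fig1 [0.54327765 0.16999547 0.04309168]
fig2 [0.53937127 0.05475288 0.04368394]
can [ 0.77019394 -0.00233178  0.19399776]
purp [0.64114913 0.04173994 0.11295435]
tub [0.59940778 0.47039849 0.12423423]
```

View pics/dial.png

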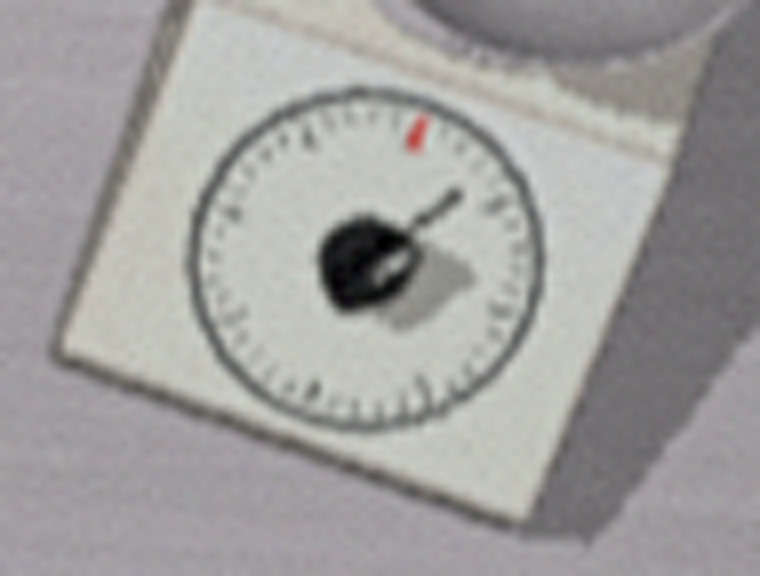

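```bash
cat >> h.py <<'E'
def ray(name,uv,p0,n):
    c=viewer.camera_info(name); f=192/np.tan(np.radians(c["fov_y"])/2)
    Rm=R.from_quat(np.array(c["rotation"])[[1,2,3,0]]).as_matrix()
    d=Rm@np.array([(uv[0]-c["cx"])/f,(uv[1]-c["cy"])/f,1]); e=np.array(c["eye"])
    return e+d*(n@(p0-e))/(n@d)
E
cat > dial.py <<'E'
from h import *
def crop(u,v):return ((u+.5)/8-.5+335,(v+.5)/8-.5+190)
def plane():
    im=cv2.imread("top.png");W=np.load("top.npy")
    g=im.min(2); m=np.zeros(g.shape,bool)
    yy,xx=np.mgrid[:384,:512]; cx,cy=crop(367,260); r=np.hypot(xx-cx,yy-cy)
    m=(r<21)&(r>9)&(g>150)&np.isfinite(W[...,2]); p=W[m]
    for _ in range(3):
        c=p.mean(0); n=np.linalg.svd(p-c,full_matrices=False)[2][2]; n*=np.sign(n[2])
        e=(p-c)@n; p=p[abs(e)<2.5*e.std()]
    return c,n
if __name__=="__main__":
    c,n=plane(); print(len(c),n,"tilt",np.degrees(np.arccos(n[2])),"yaw",np.degrees(np.arctan2(-n[1],-n[0])))
    C=ray("top",crop(367,260),c,n);print("C",C)
    E=[ray("top",crop(*q),c,n) for q in((190,260),(544,260),(367,88),(367,432))];print([np.linalg.norm(e-C) for e in E])
    c5=c+.005*n
    z=ray("top",crop(413,150),c5,n)-C; t=ray("top",crop(460,192),c5,n)-C
    z-=n*(z@n);t-=n*(t@n)
    print("zero yaw",np.degrees(np.arctan2(z[1],z[0])),np.linalg.norm(z),np.linalg.norm(t))
    print("tare",np.arctan2(-n@np.cross(z,t),z@t))
    for a,b in(((55,352),(520,522)),((520,522),(668,160)),((55,352),(192,0))):
        d=ray("top",crop(*b),c,n)-ray("top",crop(*a),c,n);print("edge",np.degrees(np.arctan2(d[1],d[0])),np.linalg.norm(d))
E
python3 dial.py
```

```text
3 [-0.32123311  0.09696296  0.94202307] tilt 19.605871163722654 yaw -16.796234107058563
C [ 0.50909586 -0.32517456  0.06500592]
[np.float64(0.06577936192953747), np.float64(0.06508352029534804), np.float64(0.06573532264765275), np.float64(0.0664148058982033)]
zero yaw -15.757317148425255 0.045716530642034445 0.042743282373439016
tare 0.5361534011208257
edge -106.04063368267676 0.18578108252612596
edge -15.992657298458173 0.14840715533561777
edge -16.137795526000566 0.14476831891642733
```

```bash
cat > knob.py <<'E'
from h import *
yaw,tl=np.radians(-16.05),np.radians(20)
C=np.array([.509,-.325,.0645])
n=np.array([-np.sin(tl)*np.cos(yaw),-np.sin(tl)*np.sin(yaw),np.cos(tl)])
up=np.array([np.cos(tl)*np.cos(yaw),np.cos(tl)*np.sin(yaw),np.sin(tl)])
def pose(a,h,s=1):
    b=s*R.from_rotvec(-a*n).apply(up); z=-n
    return C+h*n, quat(np.c_[b,np.cross(z,b),z])
E
python3 - <<'E'
from knob import *
for s in(1,-1):
    for a in(.536,0,-.15):print(s,a,np.round(ctrl.solve_ik(*pose(a,.025,s)),2),ctrl.solve_ik(*pose(a,.12,s)) is not None)
for th in (0,90,-90,180):
  for y in(0,.11,.223):print(th,y,ctrl.solve_ik([.494,y,.096],quat((R.from_euler('z',th,degrees=True)*R.from_euler('x',180,degrees=True)).as_matrix())))
E
```

```text
1 0.536 [-0.87  0.27  1.92  0.31  0.67  1.3 ] True
1 0 [-0.87  0.27  1.92  0.31  0.67  0.77] True
1 -0.15 [-0.87  0.27  1.92  0.31  0.67  0.62] True
-1 0.536 [-0.87  0.27  1.92  0.31  0.67 -1.84] True
-1 0 [-0.87  0.27  1.92  0.31  0.67 -2.37] True
-1 -0.15 [-0.87  0.27  1.92  0.31  0.67 -2.52] True
0 0 [-2.40781381e-01  2.16018139e-01  1.92819007e+00 -4.44089210e-16
  9.97384446e-01  1.33001495e+00]
0 0.11 [-1.58179900e-02  2.40125781e-01  1.89790920e+00 -4.44089210e-16
  1.00355767e+00  1.55497834e+00]
0 0.223 [ 2.04940313e-01  3.10136705e-01  1.80662252e+00 -4.44089210e-16
  1.02483343e+00  1.77573664e+00]
90 0 [-2.40781381e-01  2.16018139e-01  1.92819007e+00 -4.44089210e-16
  9.97384446e-01 -2.40781381e-01]
90 0.11 [-1.58179900e-02  2.40125781e-01  1.89790920e+00 -4.44089210e-16
  1.00355767e+00 -1.58179900e-02]
90 0.223 [ 2.04940313e-01  3.10136705e-01  1.80662252e+00 -4.44089210e-16
  1.02483343e+00  2.04940313e-01]
-90 0 [-2.40781381e-01  2.16018139e-01  1.92819007e+00 -4.44089210e-16
  9.97384446e-01  2.90081127e+00]
-90 0.11 None
-90 0.223 [ 2.04940313e-01  3.10136705e-01  1.80662252e+00 -4.44089210e-16
  1.02483343e+00 -2.93665234e+00]
180 0 [-0.24078138  0.21601814  1.92819007  0.          0.99738445 -1.81157771]
180 0.11 [-0.01581799  0.24012578  1.8979092   0.          1.00355767 -1.58661432]
180 0.223 [ 0.20494031  0.31013671  1.80662252  0.          1.02483343 -1.36585601]
```

```bash
python3 - <<'E'
from knob import *
a0=.536
ctrl.goto(*pose(a0,.13))
print(ctrl.move_l(pose(a0,.025)[0],feed=.08,f_stop=8))
ctrl.gripper_close(20); s=ctrl.read_state(); print(s["opening"],s["gripper_force"],s["force"],s["tool_pos"])
for a in np.linspace(a0,0,7)[1:]: ctrl.goto(*pose(a,.025))
ctrl.hold(.4); s=ctrl.read_state(); print(s["opening"],s["torque"],s["force"])
ctrl.open_jaws(); ctrl.move_l(pose(0,.13)[0],feed=.12)
ctrl.goto([.40,-.05,.30],quat(R.from_euler('xz',[180,90],degrees=True).as_matrix()))
im,_=cloud("top")
cv2.imwrite("pics/dial1.png",cv2.resize(im[190:262,335:430],None,fx=8,fy=8,interpolation=cv2.INTER_CUBIC))
print(ctrl.read_state()["time"])
E
```

```text
False
0.01229392957496179 19.999884262215346 [-0.68260497 -0.08061867  0.034621  ] [ 0.50068295 -0.32269304  0.08793536]
0.012004352402761546 [-0.45514902  0.83851614 -0.16704657] [-4.69112451 -3.65972745 -1.45844365]
9.35
```

View pics/dial1.png

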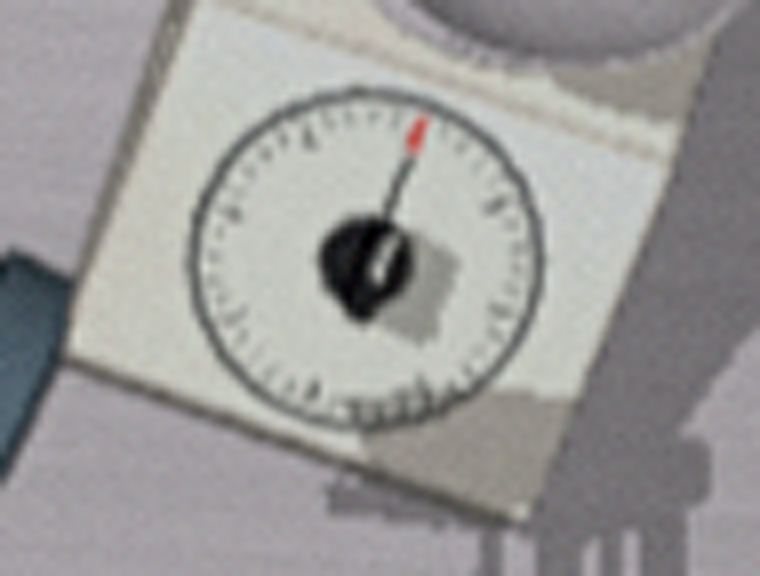

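The pointer, from (388,215) to (412,155), now meets the inner end of the red mark at (413,150), so the scale is zeroed. Next are the tins.

```bash
cat > tins.py <<'E'
from h import *
Q=quat(R.from_euler('xz',[180,90],degrees=True).as_matrix())
T=[(.4945,-.0007),(.4938,.1127),(.4946,.2229)]
def fz():
    v=[]
    for _ in range(8): ctrl.hold(.05); v.append(ctrl.read_state()["force"][2])
    return np.mean(v)
def grasp(x,y):
    ctrl.goto([x,y,.20],Q); ctrl.move_l([x,y,.146],feed=.1); ctrl.hold(.2); f0=fz()
    ok=ctrl.move_l([x,y,.096],feed=.08,f_stop=8); ctrl.gripper_close(25)
    s=ctrl.read_state(); print("hit",ok,s["opening"],s["gripper_force"]); return f0
def lift(x,y,f0):
    ctrl.move_l([x,y,.146],feed=.06); ctrl.hold(.3); f=fz()
    s=ctrl.read_state(); print("weight N",f0-f,s["opening"],s["gripper_force"],s["time"]); return f0-f
def put(x,y):
    ctrl.move_l([x,y,.0965],feed=.05); ctrl.hold(.2); ctrl.open_jaws(); ctrl.move_l([x,y,.20],feed=.12)
E
python3 - <<'E'
from tins import *
x,y=T[0]; f0=grasp(x,y); lift(x,y,f0)
im,_=cloud("side"); cv2.imwrite("pics/lift.png",im)
E
```

```text
hit False 0.06371524927595724 24.90696224849671
weight N 5.5134955503472325 0.06323404262205792 24.88399041350931 14.225
```

View pics/lift.png

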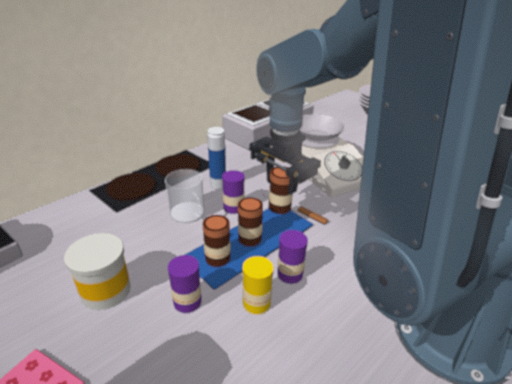

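The near tin is lifted and upright in the jaws at about (281,190), with the others undisturbed. It reads about 5.5 N. I'll put it back and weigh the other two.

```bash
python3 - <<'E'
from tins import *
put(*T[0])
w=[5.51]
for i in(1,2):
    f0=grasp(*T[i]); w.append(lift(*T[i],f0))
    if i==1: put(*T[1])
print(w,ctrl.read_state()["time"])
if np.argmax(w)!=2: put(*T[2])
im,_=cloud("side"); cv2.imwrite("pics/after.png",im)
E
```

```text
hit False 0.06359037302574236 24.880584105849266
weight N 2.732079109728599 0.06354184399583129 24.877179013565183 21.9417
hit False 0.06381496070250808 24.93529890663922
weight N 2.0419947459706984 0.0632702067961255 24.93527026847005 29.6
[5.51, np.float64(2.732079109728599), np.float64(2.0419947459706984)] 29.6
```

View pics/after.png

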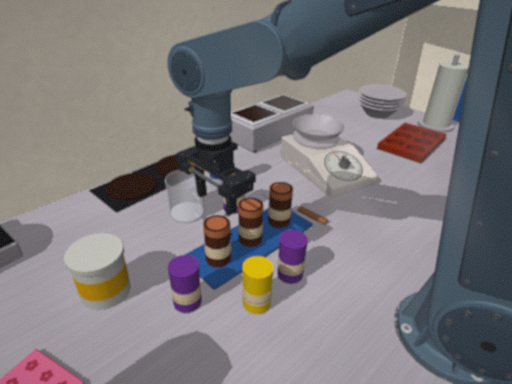

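All three tins stand upright in their places at about (217,242), (250,222) and (281,205). The near one is clearly the heaviest, so I'll lift it again and hold it up.

```bash
python3 - <<'E'
from tins import *
x,y=T[0]; f0=grasp(x,y); lift(x,y,f0)
ctrl.move_l([x,y,.275],feed=.08); ctrl.hold(1)
im,W=cloud("side"); t,Wt=cloud("top")
s=ctrl.read_state(); print(s["time"],s["tool_pos"],s["opening"],s["gripper_force"])
cv2.imwrite("pics/end.png",np.hstack([cv2.resize(im[:, 80:430],(437,480)),cv2.resize(t[190:262,335:390],(363,475))[:475].copy() if 0 else cv2.copyMakeBorder(cv2.resize(t[190:262,335:390],(363,475)),0,5,0,0,cv2.BORDER_CONSTANT)]))
E
```

```text
hit False 0.06351737161409778 24.999856129288673
weight N 4.777382170328872 0.06353522770924866 24.99979647807777 37.6833
40.55 [ 0.49450711 -0.0007254   0.27502107] 0.06364589566971074 24.99965412542224
```

View pics/end.png

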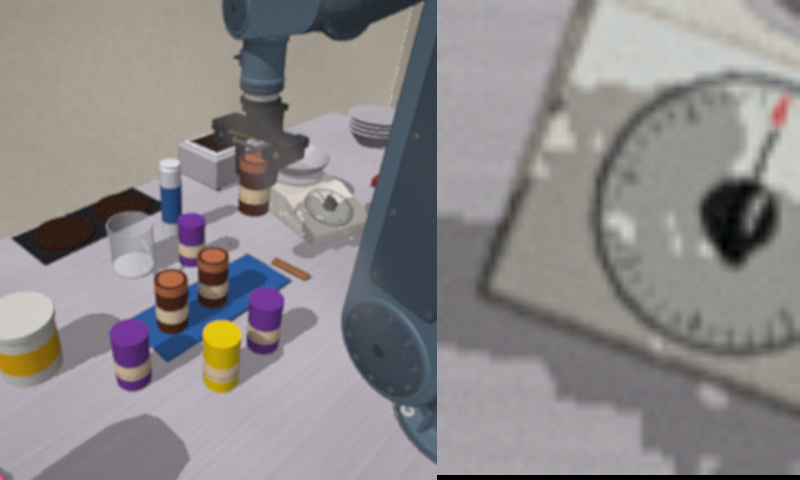

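The near tin is held high and upright at about (254,184). The other two stand on the board at (172,300) and (213,277), and the pointer is on the red mark at (783,112).

```bash
python3 -c "
from cell import ctrl
print(ctrl.finish_job())"
```

```text
the job is handed in; nothing more can be done
None
```

The job is handed in, with no verdict shown: the scale is at zero, the tin nearest the scale is the heaviest (about 5 N against 2.7 N and 2.0 N) and is held upright about 19 cm above the table, and the two lighter tins are back in their places.

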